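Third hand for a clip jar: hold the lid down on its new seal

TASK

I have put a new rubber seal on the open jar on the shelf and need both hands to spring its wire clip back on, so be my third hand: take the loose glass lid off the wooden coaster, set it level and centred on the jar's seal with its two lugs right above the two wire eyes on the jar's neck, and press it straight down with a steady 12 newtons or so for at least three seconds. Don't lean on it hard, the glass would chip, leave the other things where they are, and keep the jar standing where it is on the shelf. Your program finishes while you are still holding the lid pressed down: do not let go of it at the end.

Things in the scene. Friction and masses are not known exactly. Their poses are not given: they have to be found in the camera images.
- lid: loose clear glass lid, 120 to 220 g, right way up on the coaster: at the bottom a chamfered spigot 47 mm across, 5 mm high; then a flange 78 mm across, 7 mm thick (top at z 12 mm); on it a round upright boss 44 mm across (top at z 28 mm). Two lugs, 18 mm wide, on the edge at +y and -y, to 48 mm from the axis (a half turn makes no difference). Origin: underside of the spigot; z up
- lid_grip (a point): point on the lid's axis half way up the boss, 20 mm above the lid's origin. The boss can be gripped from above at any yaw, the fingertips just above the flange
- jar: open clear glass jar, 420 g, loose on the shelf, a bare seal on its rim: 96 mm across, neck 78 mm, rim 118 mm above its foot, mouth 68 mm across. A steel wire round the neck has two eyes, flat rings 14 mm across that stand out level at the jar's +y and -y, 110 mm up, reaching 55 mm from the axis. Its clip is off. Origin: centre of the foot; z up
- jar_seat (a point): centre of the top of the free seal, 125 mm above the jar's foot. The seal is a dark rubber ring, 78 mm outside, 59 mm inside, 7 mm high. The lid's flange lies on it, the spigot goes inside with 6 mm to spare all round, so a lid just resting has its origin 5 mm below this point. The seal gives 1 mm for each 4 N (12 N: 3 mm), 6 mm at most
- closed_jar: the second glass jar, of the same size, with its lid on and its clip closed (in all 144 mm high, up to 96 mm across), loose on the shelf; leave alone. Origin: centre of its foot
- shelf: the narrow white shelf standing on the worktop, fixed: 150 mm deep (x), 560 mm long (y), its top 100 mm above the worktop. Origin: on the worktop below its middle
- coaster: round wooden coaster, 100 mm across, 9 mm thick, lying loose on the worktop under the lid. Origin: centre of its underside
- salt_bowl: small white bowl, 60 mm across, 30 mm high, on the shelf between the jars; leave alone. Origin: centre of its underside
- timer: white kitchen timer, 52 mm across, 43 mm high, near one end of the shelf; leave alone. Origin: centre of its underside
- scoop: red plastic measuring scoop on the worktop, cup 50 mm across, 34 mm high, handle 95 mm long along its -x; leave alone. Origin: under the cup
- wire_clip: the jar's steel wire clip lying flat on the worktop, about 100 by 95 mm, 4 mm high; leave it for me. Origin: between its two hinge bends
- mug: white mug, 80 mm across, 90 mm high, on the worktop; leave alone. Origin: centre of its underside
Mind the look-alikes: they are no part of the job. There is more than one size of the lid; the job needs the smallest.

How it is judged (in metres and radians):
On the way, in this order (a step that is already met when the one before it is completed fails the run):
1. the lid is lifted off the coaster, clear of everything but the hand (height (world z) of lid above 0.06 m and contact force between lid and the fingers above 1 N and contact force between lid and coaster below 0.05 N and contact force between lid and jar below 0.05 N), for 0.2 s.
2. the lid is pressed on the seal with 7 to 18 N for two seconds on end (contact force between lid and jar between 7 and 18 N and horizontal distance between lid and jar_seat below 0.006 m and angle between lid's own z axis and vertical below 0.06 rad), for 2 s.
At the end, for the whole second after the job is handed in: lid on the jar's seal, within 6 mm of centre, level within 3 degrees, lugs within 11 degrees of the wire eyes (either way round), the hand on it pressing it down with 7 to 18 N (two seconds, and through the last second); jar upright on the shelf within 30 mm of its place; nothing else moved (all of step 2 and contact force between lid and the fingers above 3 N and z of lid in the frame of jar_seat between -0.012 and -0.0055 m and angle between jar's own z axis and vertical below 0.05 rad and angle between the y axis of lid and the y axis of jar, either way round below 0.2 rad and linear speed of lid below 0.02 m/s and contact force between jar and shelf above 5 N and distance of jar from where it was at the start of the episode below 0.03 m); the arm keeps its last pose, push and grip.
It fails at once if the lid is forced on the jar with more than 35 N (contact force between lid and jar above 35 N).
It fails at once if another thing is knocked or shifted by more than 30 mm (distance of any of closed_jar, salt_bowl, timer, scoop, wire_clip, mug from where it was at the start of the episode above 0.03 m).
It also fails if it takes over 54 s, if anything falls off the work surface, if the arm or the gripper's body presses on something with over 40 N, if the wrist force passes 120 N, or if a joint passes its speed limit or range.

ROBOT

A 6-joint arm with a two-finger parallel gripper is mounted at the origin on the work surface. World frame = base frame: x ahead of the robot, y to its left, z up, the work surface at z = 0. Lengths are in mm, angles in rad, forces in N, time in s.
With the tool pointing down it reaches from about 350 to 775 mm from the base axis. Payload 7.3 kg.
Tool frame: the origin (TCP) lies midway between the tips of the shut fingers; the grasp point (between the pads) lies 19 mm behind it; z points along the fingers, y is the line along which they close (so a half turn about z gives the same grasp; the last joint's range is limited). The gripper opens to 92 mm and grips with 3 to 60 N. Pads are 19 mm wide; open, the fingers measure 130 mm over their backs; the gripper's body (75 mm by 190 mm) begins 47 mm behind the grasp point.
Start: joints at [1.201, 0.342, 1.524, -0, 1.275, -0.146], TCP at [116.5, 511.93, 226.741] pointing down, gripper open.
Joint ranges: [-2.53, 2.53], [-0.77, 2.02], [0.04, 2.7], [-1, 4.14], [0.28, 2.66], [-3.11, 3.11]. Speed limits (rad/s): [2.57, 2.57, 3.14, 3.14, 3.14, 3.14].

INTERFACE

Orientations are given as [roll, pitch, yaw] about the fixed x, y, z axes, in that order (R = Rz(yaw) Ry(pitch) Rx(roll)).
In Python, from plant import monitor, optics, workorder gives the robot as it stands. The module is installed in compiled form; this text tells all that it offers.
- The arm moves only by the tool servo_tool, never from a script. Its arguments are lists of equal length, an entry for each row: "linear": the shift along the tool's x, y, z as a fraction of full scale, a list of three; "spin": the turn about the tool's z as a fraction of full scale. In form: {"linear": [[dx, dy, dz], ...], "spin": [spin, ...]}. A call has exactly 8 rows; each row shifts and turns the commanded pose from where the row before left it, along the tool's axes as they then stand; what a row does not reach is not made up. Full scale, the value 1, is 200 mm for a shift and 90 degrees for a turn. A row lasts 1/8 s, in which the tool goes at most 62.5 mm and 10.7 degrees, less where a joint would pass 70% of its speed; a pose out of reach is approached as far as the arm can. A call with a number of a shift or a turn outside -1 to 1 is refused whole. A call with a gripper value outside its range is refused whole. "hand" is the opening, from -1 (shut) to 1 (fully open), set as the call begins (left out, the last holds). The fingers move at their own pace and stop on an object; the grip force is fixed at half the most. Time passes only in rows, so rows that do not move let the fingers close, or fill a call up. It gives the time, the measured TCP pose, the force, the opening and the grip force at its end, in the units of the state.
- monitor.get_obs(): the state, without advancing time (a new reading comes with each control period).
- optics.capture(name): name is "side" or "top"; returns a dict with "frame" (400x640x3 uint8, blue, green, red), "K" (3x3 intrinsics, pixels), "D" ([k1, k2, p1, p2, k3] as OpenCV has them; the pictures are not rectified), "world_to_cam" (4x4, takes a point from world to camera coordinates). Camera axes: x right, y down, z forward; pixel columns grow to the right and rows downward; lengths in mm; the calibration is good to about 2 mm. A picture is of the moment at which its call begins. There is no depth.
- workorder.close_job(): hands the job in; it is judged then, once.
The state is a dict: "time": time; "joint_positions": joint angles; "dq": joint speeds; "tau": joint torques, N m; "tool_pos": TCP position; "tcp_rot": TCP orientation; "contact_force": force on the tool from outside, world axes, zero at the start; "moment": the same for the moment, N m; "grip_width": finger opening in mm; "finger_force": force on a finger pad.
Only numpy, scipy, OpenCV 4.12 (cv2) and the standard library are available. Lean on these libraries where they do the work, as an engineer would, in place of code of your own. Each camera call takes 0.05 s, during which the arm holds its last target. There are 200 camera calls.

## Working session

There is one attempt and no reset: what is moved stays moved. The work goes in short steps, Python scripts to look and compute and a tool call to move; the robot and the scene stay as the last step left them, time stands still between calls to the robot, and variables do not carry over. Pictures are saved under pics/ and viewed, at most 10 in all, crops included, and the job is handed in when it is done.

Besides the shell and the picture viewer there is one more tool, called after "Emit:" as a command line: name --pt "numbers of a row" for each row, then --argument value for the rest. servo_tool: Moves the arm, as the interface text tells. Shift numbers are shares of 200 mm and turn numbers shares of 90 degrees, none past 1 either way. Its arguments: {"type":"object","properties":{"linear":{"type":"array","items":{"type":"array","items":{"type":"number","minimum":-1,"maximum":1}}},"spin":{"type":"array","items":{"type":"number","minimum":-1,"maximum":1}},"hand":{"type":"number"}},"required":["linear","spin"]}

```bash
mkdir -p pics; cat > h.py <<'E'
import numpy as np, cv2
from plant import monitor, optics, workorder
def cap(n,f):
    c=optics.capture(n); cv2.imwrite(f,c["frame"]); np.savez(f[:-4]+'.npz',**{k:np.array(c[k]) for k in("K","D","world_to_cam")},frame=c["frame"]); return c
def ld(f): return dict(np.load(f))
def ray(c,uv):
    p=cv2.undistortPoints(np.array([[uv]],float),c["K"],c["D"])[0,0]
    T=c["world_to_cam"];R=T[:3,:3];o=-R.T@T[:3,3];d=R.T@np.array([p[0],p[1],1]);return o,d/np.linalg.norm(d)
def onz(c,uv,z):
    o,d=ray(c,uv);return o+d*(z-o[2])/d[2]
def proj(c,P):
    T=c["world_to_cam"];return cv2.projectPoints(np.array(P,float).reshape(-1,3),cv2.Rodrigues(T[:3,:3])[0],T[:3,3],c["K"],c["D"])[0][:,0]
E
python3 - <<'E'
from h import *
for n in("top","side"):
    c=cap(n,f"pics/{n}0.png");o,_=ray(c,(320,200));print(n,o,c["K"],c["world_to_cam"][:3,:3])
print(monitor.get_obs())
E
```

```text
top [ 437.20610079   16.79805396 1110.67239409] [[380.01194582   0.         320.01049576]
 [  0.         380.01194582 203.38388384]
 [  0.           0.           1.        ]] [[ 0.00808363 -0.99993788  0.00767359]
 [-0.99788149 -0.00856193 -0.064492  ]
 [ 0.06455369 -0.007136   -0.99788872]]
side [1159.89497434 -713.57171146  875.46914135] [[434.35509362   0.         318.92306897]
 [  0.         434.35509362 195.95664267]
 [  0.           0.           1.        ]] [[ 0.73353264  0.67953593  0.01268021]
 [ 0.40777388 -0.42509698 -0.80809221]
 [-0.54373737  0.59793267 -0.58891951]]
{'time': 0.1, 'joint_positions': array([ 1.20099163e+00,  3.42631771e-01,  1.52489101e+00, -4.78006638e-06,
        1.27541435e+00, -1.45957371e-01]), 'dq': array([ 0.00168959, -0.00178872, -0.00328351,  0.00087601,  0.00073048,
        0.00156007]), 'tau': array([ 1.20175853e-03, -4.32002699e+01, -2.44698268e+01,  7.17790006e-02,
        5.25071018e-02, -6.78706942e-05]), 'tool_pos': array([116.36946067, 511.57757253, 226.13614765]), 'tcp_rot': array([-3.14026180e+00, -1.91018296e-04,  2.91774659e+00]), 'contact_force': array([-0.44821663, -0.00790337,  0.18949252]), 'moment': array([ 0.00210136,  0.0275654 , -0.03635715]), 'finger_force': 0.0, 'grip_width': 91.52406959373627}
```

View pics/top0.png

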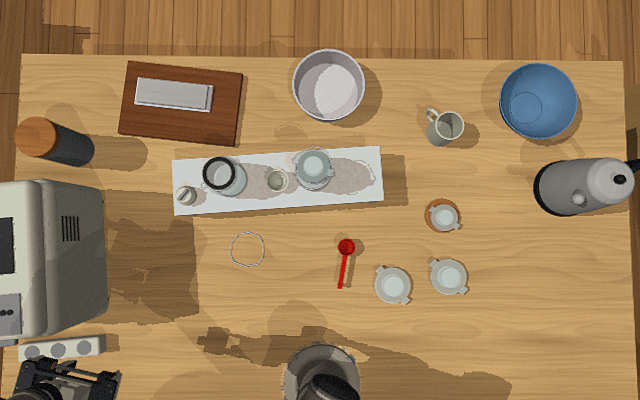

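View pics/side0.png

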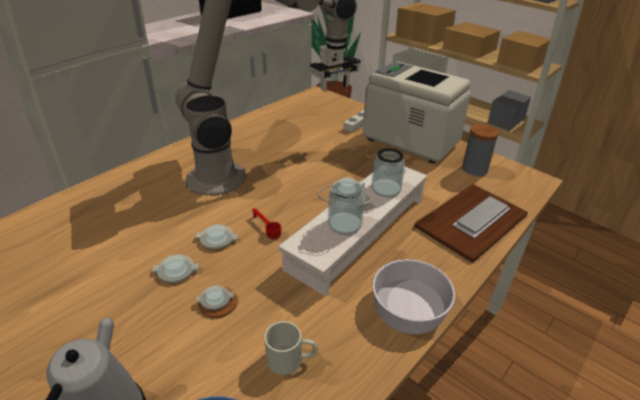

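The top view shows the small lid on the coaster near (444,216), with two larger look-alike lids at (393,286) and (449,277). The open jar's dark seal is near (218,172) and the closed jar near (313,168). In the side view the lid is at (215,299) and the seal at (390,158). I'll zoom in on the lid's lugs and the wire eyes.

```bash
python3 - <<'E'
from h import *
t=ld("pics/top0.npz");s=ld("pics/side0.npz")
def cr(c,x,y,w=50,h=37): return cv2.resize(c["frame"][y-h//2:y-h//2+h,x-w//2:x-w//2+w],(400,296),interpolation=cv2.INTER_CUBIC)
m=np.vstack([np.hstack([cr(t,444,216),cr(t,222,175,60,44)]),np.hstack([cr(s,215,299),cr(s,388,170,60,44)])])
cv2.imwrite("pics/m0.png",m)
E
```

```text
(no output)
```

View pics/m0.png

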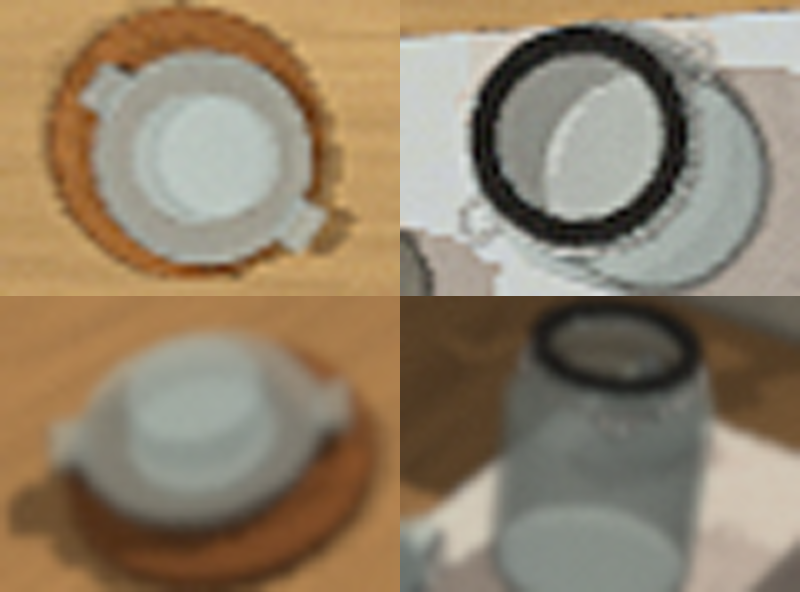

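The enlarged crops show the lid's lugs at about (432.1,209.2) and (456.9,226.1) in the top view, with the flange centre near (444.2,217.7). The jar's wire eyes are at about (237.7,162.7) and (204,185.4). I'll measure all of these now.

```bash
python3 - <<'E'
from h import *
t=ld("pics/top0.npz");s=ld("pics/side0.npz")
np.set_printoptions(precision=1,suppress=True)
def seal(c,x,y):
    g=c["frame"].max(2)[y-20:y+20,x-25:x+25]; m=(g<60).astype(np.uint8)
    n,l,st,_=cv2.connectedComponentsWithStats(m,connectivity=8);k=1+np.argmax(st[1:,4]);m=(l==k).astype(np.uint8)
    ct=max(cv2.findContours(m,0,1)[0],key=len)[:,0]+[x-25,y-20]; return ct
def circ(p,w=None):
    A=np.c_[2*p[:,:2],np.ones(len(p))];q=np.linalg.lstsq(A,(p[:,:2]**2).sum(1),rcond=None)[0];return q[:2],np.sqrt(q[2]+q[:2]@q[:2])
for n,c,x,y in(("top",t,218,172),("side",s,390,158)):
    ct=seal(c,x,y);print(n,ct.min(0),ct.max(0),[circ(np.array([onz(c,p,z) for p in ct])) for z in(225,)])
# lid flange edge points in top crop
e=np.array([(92,150),(105,110),(160,60),(200,50),(240,57),(290,90),(310,140),(305,190),(270,237),(235,257),(190,262),(150,248),(110,205)])/8+[419,198]-.44
P=np.array([onz(t,p,21) for p in e]);print("lid top",circ(P))
for u in((105,90),(303,225)): print("lug",onz(t,np.array(u)/8+[419,198]-.44,21))
for u in((705,65),(480,218)): print("eye",onz(t,np.array([(u[0]-400)/6.667+192,u[1]/6.727+153])-.43,210))
# side: lid flange edges
for u in((70,445),(335,405)):print("lug side",onz(s,np.array([u[0],u[1]-296])/8+[190,281]-.44,21))
# boss top in both views z=37
print("boss top",onz(t,np.array((218,155))/8+[419,198]-.44,37),onz(s,np.array((200,385-296))/8+[190,281]-.44,37))
# coaster
for n,c in(("top",t),("side",s)):print(n,proj(c,[[437-0,0,0]]))
# predicted eyes etc.
E
```

```text
top [203 157] [234 188] [(array([564.6, 248.8]), np.float64(36.61233540741594))]
side [378 148] [402 162] [(array([569.8, 243.2]), np.float64(38.6559352146861))]
lid top (array([ 471.6, -347.1]), np.float64(38.41155662816722))
lug [ 494.8 -312.2   21. ]
lug [ 447.  -382.7   21. ]
eye [592.2 208.5 210. ]
eye [536.9 287.3 210. ]
lug side [ 452.4 -384.6   21. ]
lug side [ 499.6 -314.9   21. ]
boss top [ 471.3 -347.1   37. ] [ 474.7 -347.2   37. ]
top [[322.8 228.1]]
side [[300.6 231.5]]
```

Emit:
servo_tool --pt "0 0 -0.06" --pt "0 0 -0.06" --pt "0 0 -0.06" --pt "0 0 -0.06" --pt "0 0 -0.06" --pt "0 0 -0.06" --pt "0 0 -0.06" --pt "0 0 -0.06" --spin '[0.11, 0.11, 0.11, 0.11, 0.11, 0.11, 0.11, 0.11]' --hand 1

```text
time: 1.1
tool_pos: [116.4, 511.7, 322.7]
tcp_rot: [-3.141, 0.001, 1.53]
contact_force: [0.2, 0.9, 0.2]
grip_width: 91.8
finger_force: 0.0
```

```bash
cat >> h.py <<'E'
def go(x,y,z=None,yaw=None):
    o=monitor.get_obs();p=o["tool_pos"];r=o["tcp_rot"];c,s=np.cos(r[2]),np.sin(r[2])
    d=np.array([x,y,p[2] if z is None else z])-p
    print("t %.2f"%o["time"],"p",p.round(1),"rpy",np.degrees(r).round(2),"F",np.round(o["contact_force"],1),"w %.1f ff %.1f"%(o["grip_width"],o["finger_force"]),"j",o["joint_positions"].round(2))
    print("tool shift/200:",np.round([(d[0]*c+d[1]*s)/200,(d[0]*s-d[1]*c)/200,-d[2]/200],4),"spin",None if yaw is None else round((np.degrees(r[2])-yaw)/90,4))
E
python3 - <<'E'
from h import *
go(370,60,330,56);go(473,-347,330,56)
E
```

```text
t 1.10 p [116.4 511.7 322.7] rpy [-1.7998e+02  5.0000e-02  8.7650e+01] F [0.2 0.9 0.2] w 91.8 ff 0.0 j [ 1.2   0.29  1.34 -0.    1.52  1.24]
tool shift/200: [-2.2048  1.3594 -0.0366] spin 0.3517
t 1.10 p [116.4 511.7 322.7] rpy [-1.7998e+02  5.0000e-02  8.7650e+01] F [0.2 0.9 0.2] w 91.8 ff 0.0 j [ 1.2   0.29  1.34 -0.    1.52  1.24]
tool shift/200: [-4.217   1.9573 -0.0366] spin 0.3517
```

Emit:
servo_tool --pt "-0.24 0.15 0" --pt "-0.24 0.15 0" --pt "-0.24 0.15 0" --pt "-0.24 0.15 0" --pt "-0.24 0.15 0" --pt "-0.24 0.15 0" --pt "-0.24 0.15 0" --pt "-0.24 0.15 0" --spin '[0, 0, 0, 0, 0, 0, 0, 0]'

```text
time: 2.1
tool_pos: [343.2, 118.0, 322.7]
tcp_rot: [3.141, -0.0, 1.535]
contact_force: [1.6, 1.3, -0.1]
grip_width: 92.0
finger_force: 0.0
```

```bash
python3 - <<'E'
from h import *
go(473,-347,330,56)
E
```

```text
t 2.10 p [343.2 118.  322.7] rpy [ 1.7999e+02 -2.0000e-02  8.7980e+01] F [ 1.6  1.3 -0.1] w 92.0 ff 0.0 j [ 0.12 -0.03  1.72  0.    1.46  0.15]
tool shift/200: [-2.3005  0.7306 -0.0367] spin 0.3553
```

Emit:
servo_tool --pt "-0.28 0.09 0" --pt "-0.28 0.09 0" --pt "-0.28 0.09 0" --pt "-0.28 0.09 0" --pt "-0.28 0.09 0" --pt "-0.28 0.09 0" --pt "-0.28 0.09 0" --pt "-0.2 0.08 0" --spin '[0, 0, 0, 0, 0, 0, 0, 0]'

```text
time: 3.1
tool_pos: [469.4, -319.4, 321.8]
tcp_rot: [-3.141, -0.001, 1.534]
contact_force: [1.0, 0.9, 1.1]
grip_width: 92.1
finger_force: 0.0
```

Emit:
servo_tool --pt "0 0 0.12" --pt "0 0 0.12" --pt "0 0 0.12" --pt "0 0 0.12" --pt "0 0 0.12" --pt "0 0 0.12" --pt "0 0 0" --pt "0 0 0" --spin '[0.1, 0.1, 0.1, 0.05, 0, 0, 0, 0]'

```text
time: 4.1
tool_pos: [469.8, -317.3, 179.4]
tcp_rot: [3.141, 0.0, 0.986]
contact_force: [-0.4, -0.2, 0.4]
grip_width: 91.8
finger_force: 0.0
```

```bash
python3 - <<'E'
from h import *
go(473,-347,70,56)
go(473,-347,24,56)
cap("top","pics/t1.png");cap("side","pics/s1.png")
t=ld("pics/t1.npz");s=ld("pics/s1.npz")
def cr(c,x,y,w=80,h=60): return cv2.resize(c["frame"][y-h//2:y-h//2+h,x-w//2:x-w//2+w],(400,300),interpolation=cv2.INTER_CUBIC)
cv2.imwrite("pics/m1.png",np.hstack([cr(t,444,216),cr(s,215,290)]))
E
```

```text
t 4.10 p [ 469.8 -317.3  179.4] rpy [179.95   0.    56.48] F [-0.4 -0.2  0.4] w 91.8 ff 0.0 j [-0.73  0.46  1.48  0.    1.2  -0.14]
tool shift/200: [-0.1149  0.0954  0.5472] spin 0.0053
t 4.10 p [ 469.8 -317.3  179.4] rpy [179.95   0.    56.48] F [-0.4 -0.2  0.4] w 91.8 ff 0.0 j [-0.73  0.46  1.48  0.    1.2  -0.14]
tool shift/200: [-0.1149  0.0954  0.7772] spin 0.0053
```

View pics/m1.png

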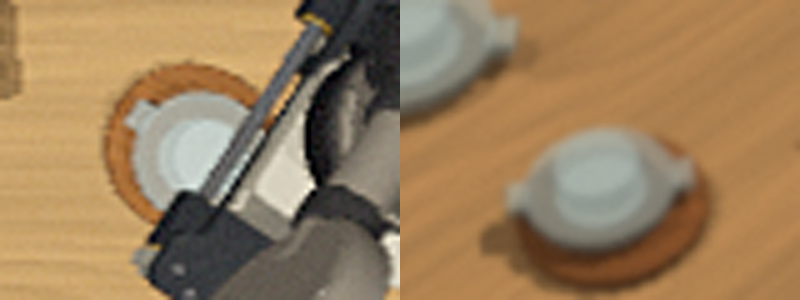

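The lid sits undisturbed on the coaster, at roughly (217,295) in the side view, with the gripper still off to one side above it. I'll centre over it and come down part way.

Emit:
servo_tool --pt "-0.04 0.03 0" --pt "-0.04 0.035 0" --pt "-0.035 0.03 0.1" --pt "0 0 0.15" --pt "0 0 0.15" --pt "0 0 0.15" --pt "0 0 0" --pt "0 0 0" --spin '[0, 0, 0, 0, 0, 0, 0, 0]'

```text
time: 5.2
tool_pos: [473.2, -347.6, 69.8]
tcp_rot: [3.14, 0.0, 0.985]
contact_force: [-0.6, 0.1, 0.6]
grip_width: 92.2
finger_force: 0.0
```

```bash
python3 - <<'E'
from h import *
go(473,-347,24,56)
s=cap("side","pics/s2.png");t=cap("top","pics/t2.png")
def cr(c,x,y,w=80,h=60): return cv2.resize(c["frame"][y-h//2:y-h//2+h,x-w//2:x-w//2+w],(400,300),interpolation=cv2.INTER_CUBIC)
cv2.imwrite("pics/m2.png",np.hstack([cr(t,444,216),cr(s,215,285)]))
E
```

```text
t 5.20 p [ 473.2 -347.6   69.8] rpy [1.799e+02 1.000e-02 5.646e+01] F [-0.6  0.1  0.6] w 92.2 ff 0.0 j [-0.76  0.61  1.54  0.    0.98 -0.18]
tool shift/200: [ 0.0021 -0.0024  0.2288] spin 0.0051
```

View pics/m2.png

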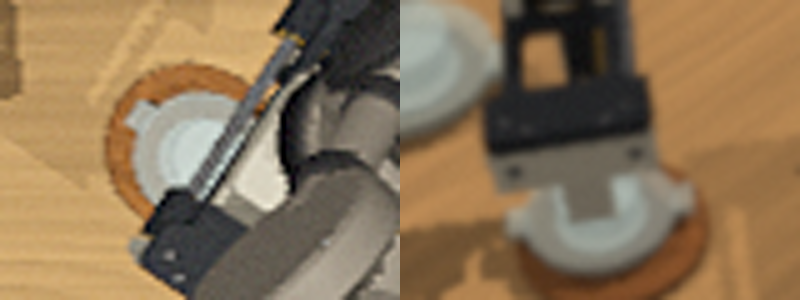

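The near finger lines up with the lid's boss, at about (590,190) in the picture, so it's safe to go down and close.

Emit:
servo_tool --pt "0 0 0.06" --pt "0 0 0.06" --pt "0 0 0.06" --pt "0 0 0.03" --pt "0 0 0.018" --pt "0 0 0" --pt "0 0 0" --pt "0 0 0" --spin '[0, 0, 0, 0, 0, 0, 0, 0]'

```text
time: 6.3
tool_pos: [472.8, -346.8, 23.4]
tcp_rot: [3.141, 0.0, 0.986]
contact_force: [-0.0, 0.3, 0.6]
grip_width: 92.0
finger_force: 0.0
```

Emit:
servo_tool --pt "0 0 0" --pt "0 0 0" --pt "0 0 0" --pt "0 0 0" --pt "0 0 0" --pt "0 0 0" --pt "0 0 0" --pt "0 0 0" --spin '[0, 0, 0, 0, 0, 0, 0, 0]' --hand -1

```text
time: 7.3
tool_pos: [472.6, -346.7, 23.1]
tcp_rot: [3.142, -0.0, 0.986]
contact_force: [-0.4, 0.4, -0.7]
grip_width: 43.0
finger_force: 30.0
```

Emit:
servo_tool --pt "0 0 0" --pt "0 0 0" --pt "0 0 0" --pt "0 0 0" --pt "0 0 0" --pt "0 0 0" --pt "0 0 0" --pt "0 0 0" --spin '[0, 0, 0, 0, 0, 0, 0, 0]'

```text
time: 8.3
tool_pos: [472.6, -346.7, 23.1]
tcp_rot: [3.142, -0.0, 0.986]
contact_force: [0.6, -1.1, -0.7]
grip_width: 43.1
finger_force: 30.0
```

Emit:
servo_tool --pt "0 0 -0.05" --pt "0 0 -0.1" --pt "0 0 -0.2" --pt "0 0 -0.25" --pt "0 0 -0.25" --pt "0 0 -0.25" --pt "0 0 -0.25" --pt "0 0 -0.2" --spin '[0, 0, 0, 0, 0, 0, 0, 0]'

```text
time: 9.3
tool_pos: [472.3, -346.4, 336.0]
tcp_rot: [3.14, 0.0, 0.986]
contact_force: [0.3, -0.4, -2.2]
grip_width: 43.2
finger_force: 30.0
```

```bash
python3 - <<'E'
from h import *
go(400,-50,330,125);go(566,249,330,125)
E
```

```text
t 9.30 p [ 472.3 -346.4  336. ] rpy [1.799e+02 1.000e-02 5.648e+01] F [ 0.3 -0.4 -2.2] w 43.2 ff 30.0 j [-0.76  0.4   1.13  0.    1.6  -0.18]
tool shift/200: [ 1.036  -1.1197  0.0299] spin -0.7614
t 9.30 p [ 472.3 -346.4  336. ] rpy [1.799e+02 1.000e-02 5.648e+01] F [ 0.3 -0.4 -2.2] w 43.2 ff 30.0 j [-0.76  0.4   1.13  0.    1.6  -0.18]
tool shift/200: [ 2.7407 -1.2534  0.0299] spin -0.7614
```

Emit:
servo_tool --pt "0.15 -0.07 0" --pt "0.25 -0.11 0" --pt "0.27 -0.12 0" --pt "0.27 -0.12 0" --pt "0.27 -0.12 0" --pt "0.27 -0.12 0" --pt "0.27 -0.12 0" --pt "0.27 -0.12 0" --spin '[0, 0, 0, 0, 0, 0, 0, 0]'

```text
time: 10.3
tool_pos: [545.2, 91.4, 333.7]
tcp_rot: [3.141, -0.0, 0.986]
contact_force: [0.5, -0.4, -2.0]
grip_width: 43.4
finger_force: 30.0
```

Emit:
servo_tool --pt "0.25 -0.12 0" --pt "0.2 -0.1 0" --pt "0 0 0" --pt "0 0 0" --pt "0 0 0" --pt "0 0 0" --pt "0 0 0" --pt "0 0 0" --spin '[0, 0, -0.1, -0.11, -0.11, -0.11, -0.11, -0.11]'

```text
time: 11.3
tool_pos: [558.1, 188.7, 333.5]
tcp_rot: [-3.141, -0.0, 2.012]
contact_force: [-0.2, 0.1, -1.1]
grip_width: 42.7
finger_force: 30.0
```

```bash
python3 - <<'E'
from h import *
go(566,249,330,125.7);go(566,249,270,125.7)
E
```

```text
t 11.30 p [558.1 188.7 333.5] rpy [-1.7997e+02 -1.0000e-02  1.1531e+02] F [-0.2  0.1 -1.1] w 42.7 ff 30.0 j [ 0.2   0.41  1.13  0.    1.6  -0.25]
tool shift/200: [0.2556 0.1644 0.0175] spin -0.1155
t 11.30 p [558.1 188.7 333.5] rpy [-1.7997e+02 -1.0000e-02  1.1531e+02] F [-0.2  0.1 -1.1] w 42.7 ff 30.0 j [ 0.2   0.41  1.13  0.    1.6  -0.25]
tool shift/200: [0.2556 0.1644 0.3175] spin -0.1155
```

Emit:
servo_tool --pt "0.13 0.08 0" --pt "0.125 0.085 0" --pt "0 0 0" --pt "0 0 0.06" --pt "0 0 0.06" --pt "0 0 0.06" --pt "0 0 0.06" --pt "0 0 0.04" --spin '[0, 0, -0.058, -0.058, 0, 0, 0, 0]'

```text
time: 12.3
tool_pos: [566.8, 248.8, 276.2]
tcp_rot: [-3.141, -0.0, 2.188]
contact_force: [1.0, -0.2, -2.1]
grip_width: 43.2
finger_force: 30.0
```

```bash
python3 - <<'E'
from h import *
go(566,249,270,125.7)
s=cap("side","pics/s3.png");t=cap("top","pics/t3.png")
def cr(c,x,y,w=80,h=60): return cv2.resize(c["frame"][y-h//2:y-h//2+h,x-w//2:x-w//2+w],(400,300),interpolation=cv2.INTER_CUBIC)
cv2.imwrite("pics/m3.png",np.hstack([cr(t,222,175),cr(s,390,150)]))
E
```

```text
t 12.30 p [566.8 248.8 276.2] rpy [-1.7995e+02 -2.0000e-02  1.2538e+02] F [ 1.  -0.2 -2.1] w 43.2 ff 30.0 j [ 0.29  0.49  1.15  0.    1.5  -0.33]
tool shift/200: [ 0.0031 -0.003   0.0308] spin -0.0035
```

View pics/m3.png

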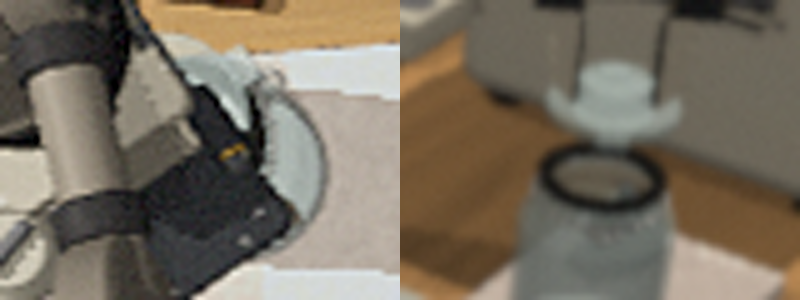

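The side view shows the lid held level above the jar. Its flange spans about columns 379.6 to 406.6 and the seal 378 to 403.6. I'll compare these with projected positions.

```bash
python3 - <<'E'
from h import *
s=ld("pics/s3.npz");t=ld("pics/t0.npz") if 0 else ld("pics/top0.npz")
a=np.linspace(0,2*np.pi,73)
def ext(c,x,y,z,r):
    p=proj(c,np.c_[x+r*np.cos(a),y+r*np.sin(a),np.full(73,z)]);return p.min(0).round(1),p.max(0).round(1)
print("lid pred",ext(s,566.8,248.8,274,39),ext(s,566.8,248.8,267,39))
print("boss top pred",ext(s,566.8,248.8,290,22))
print("seal pred",ext(s,566,249,225,39),ext(s,566,249,218,39))
print("inner pred",ext(s,566,249,225,29.5))
g=s["frame"].max(2).astype(int)
for r in(141,142,143,154,155,156,157): print(r,g[r,372:412])
for x in(389,390,391,392): print("col",x,g[140:170,x])
print("top seal pred",ext(t,566,249,225,39),ext(t,566,249,225,29.5))
b=t["frame"].max(2).astype(int)
print(b[172,198:240]);print(b[152:194,218])
E
```

```text
lid pred (array([378.4, 132.8]), array([405.3, 145.7])) (array([378.1, 134.8]), array([405. , 147.9]))
boss top pred (array([384.8, 130.6]), array([400.1, 137.8]))
seal pred (array([376.7, 147. ]), array([403. , 160.4])) (array([376.5, 149. ]), array([402.8, 162.5]))
inner pred (array([379.9, 148.6]), array([399.8, 158.7]))
141 [ 69  72  79  85  85  83  85 100 124 138 144 144 149 160 160 157 156 158
 157 157 156 157 156 156 157 156 154 144 122 116 130 144 148 142 121 110
 109 109 108 108]
142 [ 92  89  87  88  87  88  85  91 108 125 136 141 149 161 165 163 159 159
 156 156 158 157 157 158 157 158 159 160 151 143 147 151 151 140 121 111
 109 109 108 108]
143 [105 100  97  95  91  89  88  87  93 108 120 131 139 153 162 164 163 163
 162 160 159 161 162 162 163 164 165 165 158 153 151 151 147 134 115 108
 109 109 107 109]
154 [105 107 107 108 101  77  45  31  50  76  90  94  94  95  97  95  97  96
  97  98  95  96  97  96  94  87  68  42  26  30  50  79  94  97  96  93
  89  86  89  87]
155 [106 108 108 109 103  78  44  29  45  69  85  89  91  93  93  92  94  95
  93  94  93  91  91  92 
[... 677 characters left out ...]
157 156 160 166 160 145 129 108  77  59  71  93  99  98  94  94  97
  99  85  50  30  50  80  94  93  98 110 110 107]
col 392 [160 156 158 159 164 160 146 129 110  77  56  68  91  98  95  93  91  96
 101  88  51  30  53  82  91  90  93 102 107 109]
top seal pred (array([201.7, 155.6]), array([235.1, 188.6])) (array([205.8, 159.6]), array([231. , 184.6]))
[207 207 211 203 138  22  34  18  92 139 143 142 138 141 142 139 132 179
 204 193 179 177 182 179 180 179 184 180 181 182 180 186 177 126  31  31
  21 116 140 156 173 172]
[185 184 189 195 148  17  39  38  50 127 146 142 142 141 135 138 172 202
 192 174 179 178 177 178 177 181 179 177 178 181 177 181 188 160  23  40
  26  64 181 114 144 184]
```

Everything agrees to about 1 mm. I'll make a small correction and lower to just above the seal.

Emit:
servo_tool --pt "0.003 -0.005 0.02" --pt "0 0 0.04" --pt "0 0 0.04" --pt "0 0 0.03" --pt "0 0 0.02" --pt "0 0 0.01" --pt "0 0 0" --pt "0 0 0" --spin '[0, 0, 0, 0, 0, 0, 0, 0]'

```text
time: 13.4
tool_pos: [566.0, 248.9, 245.4]
tcp_rot: [3.141, 0.0, 2.189]
contact_force: [-0.1, 0.4, -2.2]
grip_width: 43.3
finger_force: 30.0
```

```bash
python3 - <<'E'
from h import *
go(566,249,234.1,125.7)
s=cap("side","pics/s4.png")
x,y,w,h=390,155,64,48
cv2.imwrite("pics/m4.png",cv2.resize(s["frame"][y-h//2:y+h//2,x-w//2:x+w//2],(640,480),interpolation=cv2.INTER_CUBIC))
E
```

```text
t 13.40 p [566.  248.9 245.4] rpy [1.7997e+02 1.0000e-02 1.2542e+02] F [-0.1  0.4 -2.2] w 43.3 ff 30.0 j [ 0.29  0.51  1.21  0.    1.42 -0.33]
tool shift/200: [0.0004 0.0002 0.0566] spin -0.0031
```

View pics/m4.png

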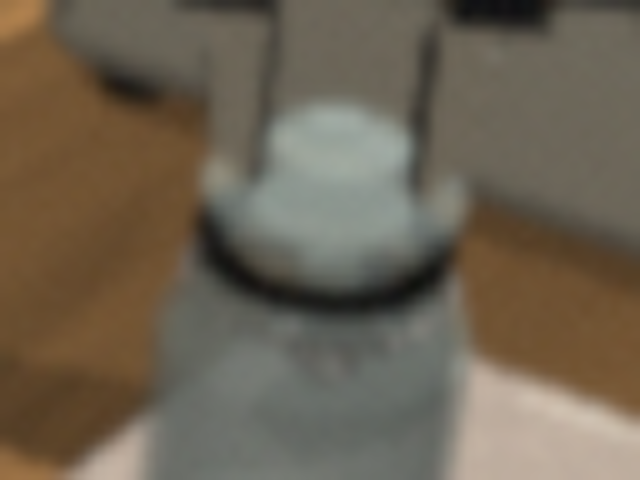

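The lid hovers just above the seal: its flange runs from 203 to 468 in the crop and the seal from 195 to 458, which after the height correction is about 1 mm off. The front eye, at (325,350), lies below the front lug. I'll lower it to contact.

Emit:
servo_tool --pt "0 -0.004 0.01" --pt "0 0 0.01" --pt "0 0 0.01" --pt "0 0 0.01" --pt "0 0 0.01" --pt "0 0 0" --pt "0 0 0" --pt "0 0 0" --spin '[0, 0, 0, 0, 0, 0, 0, 0]'

```text
time: 14.45
tool_pos: [565.3, 248.5, 235.2]
tcp_rot: [3.141, 0.0, 2.189]
contact_force: [0.6, 0.2, -1.5]
grip_width: 42.7
finger_force: 30.0
```

Emit:
servo_tool --pt "0 0 0.005" --pt "0 0 0" --pt "0 0 0" --pt "0 0 0.005" --pt "0 0 0" --pt "0 0 0" --pt "0 0 0" --pt "0 0 0" --spin '[0, 0, 0, 0, 0, 0, 0, 0]'

```text
time: 15.45
tool_pos: [565.3, 248.4, 233.3]
tcp_rot: [3.141, 0.0, 2.189]
contact_force: [-0.5, -0.2, 0.6]
grip_width: 42.9
finger_force: 30.0
```

Emit:
servo_tool --pt "0 0 0.005" --pt "0 0 0" --pt "0 0 0" --pt "0 0 0" --pt "0 0 0" --pt "0 0 0" --pt "0 0 0" --pt "0 0 0" --spin '[0, 0, 0, 0, 0, 0, 0, 0]'

```text
time: 16.45
tool_pos: [565.3, 248.5, 232.2]
tcp_rot: [3.141, 0.0, 2.189]
contact_force: [-1.3, -0.6, 5.5]
grip_width: 43.1
finger_force: 30.0
```

Emit:
servo_tool --pt "0 0 0.005" --pt "0 0 0" --pt "0 0 0" --pt "0 0 0" --pt "0 0 0" --pt "0 0 0" --pt "0 0 0" --pt "0 0 0" --spin '[0, 0, 0, 0, 0, 0, 0, 0]'

```text
time: 17.45
tool_pos: [565.3, 248.4, 231.7]
tcp_rot: [3.141, 0.0, 2.189]
contact_force: [-2.1, -0.7, 7.3]
grip_width: 42.7
finger_force: 30.0
```

Emit:
servo_tool --pt "0 0 0.004" --pt "0 0 0" --pt "0 0 0" --pt "0 0 0" --pt "0 0 0" --pt "0 0 0" --pt "0 0 0" --pt "0 0 0" --spin '[0, 0, 0, 0, 0, 0, 0, 0]'

```text
time: 18.45
tool_pos: [565.3, 248.5, 231.3]
tcp_rot: [3.141, 0.0, 2.189]
contact_force: [-1.4, -1.3, 8.6]
grip_width: 43.0
finger_force: 30.0
```

```bash
python3 - <<'E'
from h import *
go(566,249,231,125.7)
s=cap("side","pics/s5.png");t=cap("top","pics/t5.png")
def cr(c,x,y,w=64,h=48): return cv2.resize(c["frame"][y-h//2:y+h//2,x-w//2:x+w//2],(400,300),interpolation=cv2.INTER_CUBIC)
cv2.imwrite("pics/m5.png",np.hstack([cr(t,232,172),cr(s,390,160)]))
print(monitor.get_obs()["contact_force"],monitor.get_obs()["moment"])
E
```

```text
t 18.45 p [565.3 248.5 231.3] rpy [1.7994e+02 2.0000e-02 1.2542e+02] F [-1.4 -1.3  8.6] w 43.0 ff 30.0 j [ 0.29  0.51  1.24 -0.    1.39 -0.33]
tool shift/200: [0.0003 0.0043 0.0013] spin -0.0031
[-2.64829776 -0.48319004  9.00346501] [-0.27828278  0.4430063   0.04098499]
```

View pics/m5.png

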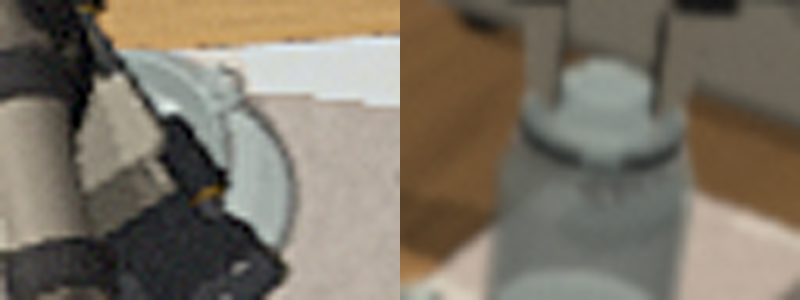

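The lid is seated with the seal showing evenly beneath it. The lug lies over the wire eye in both views, at about (225,85) in the top crop and (600,160)/(600,185) in the side crop. I'll hold the press.

Emit:
servo_tool --pt "0 0 0.001" --pt "0 0 0" --pt "0 0 0" --pt "0 0 0" --pt "0 0 0" --pt "0 0 0" --pt "0 0 0" --pt "0 0 0" --spin '[0, 0, 0, 0, 0, 0, 0, 0]'

```text
time: 19.55
tool_pos: [565.3, 248.5, 231.1]
tcp_rot: [3.141, 0.0, 2.189]
contact_force: [-2.0, -2.0, 9.1]
grip_width: 43.3
finger_force: 30.0
```

Emit:
servo_tool --pt "0 0 0" --pt "0 0 0" --pt "0 0 0" --pt "0 0 0" --pt "0 0 0" --pt "0 0 0" --pt "0 0 0" --pt "0 0 0" --spin '[0, 0, 0, 0, 0, 0, 0, 0]'

```text
time: 20.55
tool_pos: [565.3, 248.4, 231.1]
tcp_rot: [3.14, 0.0, 2.189]
contact_force: [-2.3, 0.4, 9.6]
grip_width: 43.2
finger_force: 30.0
```

Emit:
servo_tool --pt "0 0 0" --pt "0 0 0" --pt "0 0 0" --pt "0 0 0" --pt "0 0 0" --pt "0 0 0" --pt "0 0 0" --pt "0 0 0" --spin '[0, 0, 0, 0, 0, 0, 0, 0]'

```text
time: 21.55
tool_pos: [565.3, 248.4, 231.1]
tcp_rot: [3.14, 0.0, 2.189]
contact_force: [-1.4, -0.4, 10.1]
grip_width: 42.6
finger_force: 30.0
```

Emit:
servo_tool --pt "0 0 0" --pt "0 0 0" --pt "0 0 0" --pt "0 0 0" --pt "0 0 0" --pt "0 0 0" --pt "0 0 0" --pt "0 0 0" --spin '[0, 0, 0, 0, 0, 0, 0, 0]'

```text
time: 22.55
tool_pos: [565.3, 248.5, 231.1]
tcp_rot: [3.14, 0.0, 2.189]
contact_force: [-2.1, -0.7, 9.4]
grip_width: 43.0
finger_force: 30.0
```

```bash
python3 -c "
from plant import workorder; print(workorder.close_job())"
```

```text
the job is handed in; nothing more can be done
None
```

The lid is on the jar's seal, level and centred to about 1–2 mm by the cameras, with its lugs over the wire eyes; I held it at about 11–12 N for over 3 s and handed the job in still pressing (no verdict came back).

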